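# Pack a counted order of brass hose adapters, snap the box shut and book it on the scale

## Task

Pack this order on the counting scale: press the tare key while the box is still empty, put every brass hose adapter (the 58 mm tall spools) into the box, fit the lid squarely on the box and press down its four snap tabs in turn until each one snaps flush. Then, with the lid locked, press the count key, the store key and the wide print key in that order, each fully down and on its own. Leave the closed box on the scale pan and the other things on the bench where they are.

Things in the scene. Friction and masses are not known exactly. Their poses are not given: they have to be found in the camera images.
- scale: bench scale, fixed: a grey base with a steel pan 220 (x) by 240 (y) mm, pan surface 55 mm above the bench. Origin: centre of its underside; z up.
- terminal: the scale's keypad terminal, fixed, grey, 150 (x) by 160 (y) mm. Origin: centre of its underside, -x side towards the robot. Keypad deck 36 mm above the bench; display head 90 mm high along its far side, from x = 28 mm. White keys, tops 46 mm above the bench: a row of three 26 mm keys (seen from the robot: left tare, middle count, right store) and, nearer the robot, a 60 mm wide print key.
- box: loose blue plastic stock box, open on top, standing on the scale pan, about 0.5 kg. Origin: centre of its underside; z up, y along its long side. Inside 120 (x) by 160 (y) mm, floor 4 mm thick, 75 mm high to the top of the rim; the rim is a flange 22 mm wide on every side, 172 by 212 mm over all.
- lid: loose blue lid lying right way up, 0.25 kg. Origin: centre of its underside; z up, y along its long side. Plug 114 (x) by 154 (y) by 6 mm under a plate 172 by 212 by 4 mm; seated, with 3 mm play all round the plug, its origin is 69 mm above the box's. Fits either way round. Grip bar on top: 20 mm (x) by 90 mm (y), top 42 mm above the origin; grip it across x, 34 mm up. White snap tab mid each side.
- tab_a (a joint): lid's -x side snap tab, 44 mm wide, 26 mm long, hinged 64 mm from the lid's centre, rad: 0 = up (23 deg above the plate), 0.40 = flush, engaged. Under 0.20 it springs back, beyond it snaps down and stays; about 6.5 N there takes it over. Press it 19 mm out from the hinge, lid -x 82 mm: its top there is 18 mm above the lid's origin when up, 10.5 mm engaged (plate top 10 mm).
- tab_b (a joint): lid's +y side snap tab, 44 mm wide, 26 mm long, hinged 84 mm from the lid's centre, rad: 0 = up (23 deg above the plate), 0.40 = flush, engaged. Under 0.20 it springs back, beyond it snaps down and stays; about 6.5 N there takes it over. Press it 19 mm out from the hinge, lid +y 102 mm: its top there is 18 mm above the lid's origin when up, 10.5 mm engaged (plate top 10 mm).
- tab_c (a joint): lid's +x side snap tab, 44 mm wide, 26 mm long, hinged 64 mm from the lid's centre, rad: 0 = up (23 deg above the plate), 0.40 = flush, engaged. Under 0.20 it springs back, beyond it snaps down and stays; about 6.5 N there takes it over. Press it 19 mm out from the hinge, lid +x 82 mm: its top there is 18 mm above the lid's origin when up, 10.5 mm engaged (plate top 10 mm).
- tab_d (a joint): lid's -y side snap tab, 44 mm wide, 26 mm long, hinged 84 mm from the lid's centre, rad: 0 = up (23 deg above the plate), 0.40 = flush, engaged. Under 0.20 it springs back, beyond it snaps down and stays; about 6.5 N there takes it over. Press it 19 mm out from the hinge, lid -y 102 mm: its top there is 18 mm above the lid's origin when up, 10.5 mm engaged (plate top 10 mm).
- key_tare (a joint): tare key, left of the row, centre at (-3, 46) mm in the terminal frame, m: 0 = up, 0.005 = fully pressed (straight down); springs back. 1.2 N moves it, 5.2 N presses it fully; it registers at 0.0035.
- key_count (a joint): count key, middle of the row, centre at (-3, 0) mm, m: 0 = up, 0.005 = fully pressed (straight down); springs back. 1.2 N moves it, 5.2 N presses it fully; it registers at 0.0035.
- key_store (a joint): store key, right of the row, centre at (-3, -46) mm, m: 0 = up, 0.005 = fully pressed (straight down); springs back. 1.2 N moves it, 5.2 N presses it fully; it registers at 0.0035.
- key_print (a joint): print key, the wide one nearest the robot, centre at (-50, 0) mm, m: 0 = up, 0.005 = fully pressed (straight down); springs back. 1.2 N moves it, 5.2 N presses it fully; it registers at 0.0035.
- adapter1: brass hose adapter (spool shape), standing on the bench at the start, 0.26 kg, 58 mm tall: flanged foot 46 mm across and 8 mm high, neck 28 mm, top collar 38 mm across from 34 to 58 mm up (the place to grip). Origin: centre of its foot's underside; z along its axis. Two to four of the four are there.
- adapter2: brass hose adapter (spool shape), standing on the bench at the start, 0.26 kg, 58 mm tall: flanged foot 46 mm across and 8 mm high, neck 28 mm, top collar 38 mm across from 34 to 58 mm up (the place to grip). Origin: centre of its foot's underside; z along its axis. Two to four of the four are there.
- adapter3: brass hose adapter (spool shape), standing on the bench at the start, 0.26 kg, 58 mm tall: flanged foot 46 mm across and 8 mm high, neck 28 mm, top collar 38 mm across from 34 to 58 mm up (the place to grip). Origin: centre of its foot's underside; z along its axis. Two to four of the four are there.
- adapter4: brass hose adapter (spool shape), standing on the bench at the start, 0.26 kg, 58 mm tall: flanged foot 46 mm across and 8 mm high, neck 28 mm, top collar 38 mm across from 34 to 58 mm up (the place to grip). Origin: centre of its foot's underside; z along its axis. Two to four of the four are there.
- tee: red grooved pipe tee, 100 mm long, 54 mm high, lying on the bench. Not part of the order. Origin: centre of its underside.
- tee2: another such red tee. Not part of the order. Origin: centre of its underside.
- coupling: red pipe coupling, a ring 76 mm across, 30 mm high, with two bolt pads, 115 mm over them. Not part of the order. Origin: centre of its underside.
- cap: red end cap, a disc 64 mm across, 24 mm high. Not part of the order. Origin: centre of its underside.
- reducer: red conical reducer, 68 mm across, 66 mm high. Not part of the order. Origin: centre of its underside.
- brass_plug: flat brass plug, 54 mm across, 12 mm high with a square head to 25 mm. Not part of the order. Origin: centre of its underside.
- tape_measure: black tape measure, 68 by 62 by 35 mm. Not part of the order. Origin: centre of its underside.

How it is judged:
On the way, in this order (a step that is already met when the one before it is completed fails the run):
1. the tare key is pressed, on its own, with the box empty (value of joint key_tare above 0.0035 m and value of joint each of key_count, key_store, key_print below 0.0015 m and not (x of adapter1 in the frame of box between -0.062 and 0.062 m and y of adapter1 in the frame of box between -0.082 and 0.082 m and z of adapter1 in the frame of box between -0.01 and 0.05 m) and not (x of adapter2 in the frame of box between -0.062 and 0.062 m and y of adapter2 in the frame of box between -0.082 and 0.082 m and z of adapter2 in the frame of box between -0.01 and 0.05 m) and not (x of adapter3 in the frame of box between -0.062 and 0.062 m and y of adapter3 in the frame of box between -0.082 and 0.082 m and z of adapter3 in the frame of box between -0.01 and 0.05 m) and not (x of adapter4 in the frame of box between -0.062 and 0.062 m and y of adapter4 in the frame of box between -0.082 and 0.082 m and z of adapter4 in the frame of box between -0.01 and 0.05 m)), for 0.05 s.
2. every adapter on the bench is in the box, let go (x of adapter1 in the frame of box between -0.062 and 0.062 m and y of adapter1 in the frame of box between -0.082 and 0.082 m and z of adapter1 in the frame of box between -0.01 and 0.05 m and x of adapter2 in the frame of box between -0.062 and 0.062 m and y of adapter2 in the frame of box between -0.082 and 0.082 m and z of adapter2 in the frame of box between -0.01 and 0.05 m and x of adapter3 in the frame of box between -0.062 and 0.062 m and y of adapter3 in the frame of box between -0.082 and 0.082 m and z of adapter3 in the frame of box between -0.01 and 0.05 m and x of adapter4 in the frame of box between -0.062 and 0.062 m and y of adapter4 in the frame of box between -0.082 and 0.082 m and z of adapter4 in the frame of box between -0.01 and 0.05 m and contact force between each of adapter1, adapter2, adapter3, adapter4 and the fingers below 0.1 N), for 0.3 s.
3. the lid is seated squarely on the box (x of adapter1 in the frame of box between -0.062 and 0.062 m and y of adapter1 in the frame of box between -0.082 and 0.082 m and z of adapter1 in the frame of box between -0.01 and 0.05 m and x of adapter2 in the frame of box between -0.062 and 0.062 m and y of adapter2 in the frame of box between -0.082 and 0.082 m and z of adapter2 in the frame of box between -0.01 and 0.05 m and x of adapter3 in the frame of box between -0.062 and 0.062 m and y of adapter3 in the frame of box between -0.082 and 0.082 m and z of adapter3 in the frame of box between -0.01 and 0.05 m and x of adapter4 in the frame of box between -0.062 and 0.062 m and y of adapter4 in the frame of box between -0.082 and 0.082 m and z of adapter4 in the frame of box between -0.01 and 0.05 m and x of lid in the frame of box between -0.006 and 0.006 m and y of lid in the frame of box between -0.006 and 0.006 m and z of lid in the frame of box between 0.064 and 0.0725 m and angle between the z axis of lid and the z axis of box, either way round below 0.04 rad and angle between the y axis of lid and the y axis of box, either way round below 0.15 rad and angle between lid's own z axis and vertical below 0.5 rad), for 0.2 s.
4. all four snap tabs are engaged with the lid seated (all of step 3 and value of joint each of tab_a, tab_b, tab_c, tab_d above 0.33 rad), for 0.2 s.
5. the count key is pressed, on its own (value of joint key_count above 0.0035 m and value of joint each of key_tare, key_store, key_print below 0.0015 m and x of lid in the frame of box between -0.006 and 0.006 m and y of lid in the frame of box between -0.006 and 0.006 m and z of lid in the frame of box between 0.064 and 0.0725 m and angle between the z axis of lid and the z axis of box, either way round below 0.04 rad and angle between the y axis of lid and the y axis of box, either way round below 0.15 rad and angle between lid's own z axis and vertical below 0.5 rad and value of joint each of tab_a, tab_b, tab_c, tab_d above 0.33 rad), for 0.05 s.
6. then the store key, on its own (value of joint key_store above 0.0035 m and value of joint each of key_tare, key_count, key_print below 0.0015 m and x of lid in the frame of box between -0.006 and 0.006 m and y of lid in the frame of box between -0.006 and 0.006 m and z of lid in the frame of box between 0.064 and 0.0725 m and angle between the z axis of lid and the z axis of box, either way round below 0.04 rad and angle between the y axis of lid and the y axis of box, either way round below 0.15 rad and angle between lid's own z axis and vertical below 0.5 rad and value of joint each of tab_a, tab_b, tab_c, tab_d above 0.33 rad), for 0.05 s.
7. then the print key, on its own (value of joint key_print above 0.0035 m and value of joint each of key_tare, key_count, key_store below 0.0015 m and x of lid in the frame of box between -0.006 and 0.006 m and y of lid in the frame of box between -0.006 and 0.006 m and z of lid in the frame of box between 0.064 and 0.0725 m and angle between the z axis of lid and the z axis of box, either way round below 0.04 rad and angle between the y axis of lid and the y axis of box, either way round below 0.15 rad and angle between lid's own z axis and vertical below 0.5 rad and value of joint each of tab_a, tab_b, tab_c, tab_d above 0.33 rad), for 0.05 s.
At the end, for the whole second after the job is handed in: Every adapter present is inside the box; the lid is seated on the rim within 3 mm in height and 6 mm sideways, square to the box; all four tabs are engaged (over 0.33 rad); the box stands on the pan within 70 mm of its middle; keys up, box and lid at rest (all of step 4 and x of box in the frame of scale between -0.07 and 0.07 m and y of box in the frame of scale between -0.07 and 0.07 m and z of box in the frame of scale between 0.05 and 0.06 m and value of joint each of key_tare, key_count, key_store, key_print below 0.0015 m and linear speed of each of lid, box below 0.02 m/s); the robot touches nothing.
It fails at once if the tare key is pressed with an adapter in the box (value of joint key_tare above 0.0035 m and ((x of adapter1 in the frame of box between -0.062 and 0.062 m and y of adapter1 in the frame of box between -0.082 and 0.082 m and z of adapter1 in the frame of box between -0.01 and 0.05 m) or (x of adapter2 in the frame of box between -0.062 and 0.062 m and y of adapter2 in the frame of box between -0.082 and 0.082 m and z of adapter2 in the frame of box between -0.01 and 0.05 m) or (x of adapter3 in the frame of box between -0.062 and 0.062 m and y of adapter3 in the frame of box between -0.082 and 0.082 m and z of adapter3 in the frame of box between -0.01 and 0.05 m) or (x of adapter4 in the frame of box between -0.062 and 0.062 m and y of adapter4 in the frame of box between -0.082 and 0.082 m and z of adapter4 in the frame of box between -0.01 and 0.05 m))).
It fails at once if the count, store or print key is pressed before all four tabs are engaged (value of joint any of key_count, key_store, key_print above 0.0035 m and not (value of joint each of tab_a, tab_b, tab_c, tab_d above 0.33 rad)).
It fails at once if two keys are pressed at the same time (value of joint each of key_tare, key_count above 0.0035 m or value of joint each of key_tare, key_store above 0.0035 m or value of joint each of key_tare, key_print above 0.0035 m or value of joint each of key_count, key_store above 0.0035 m or value of joint each of key_count, key_print above 0.0035 m or value of joint each of key_store, key_print above 0.0035 m).
It fails at once if another thing on the bench is moved more than 40 mm (distance of any of tee, tee2, coupling, cap, reducer, brass_plug, tape_measure from where it was at the start of the episode above 0.04 m).
Of adapter1, adapter2, adapter3, adapter4 only 2 to 4 are there at a start; the rules pass over those that are not, and their reading is None.
At some moment in a run one of adapter1, adapter2, adapter3, adapter4 may be knocked a few centimetres aside while the robot is not near it.
Once in a run the grip may slacken for a moment while it holds something.
It also fails if it takes over 210 s, if anything falls off the work surface, if the arm or the gripper's body presses on something with over 40 N, if the wrist force passes 120 N, or if a joint passes its speed limit or range.

## Robot

A 6-joint arm with a two-finger parallel gripper is mounted at the origin on the work surface. World frame = base frame: x ahead of the robot, y to its left, z up, the work surface at z = 0. Lengths are in m, angles in rad, forces in N, time in s.
With the tool pointing down it reaches from about 0.35 to 0.975 m from the base axis. Payload 4.9 kg.
Tool frame: the origin (TCP) lies midway between the tips of the shut fingers; the grasp point (between the pads) lies 19 mm behind it; z points along the fingers, y is the line along which they close (so a half turn about z gives the same grasp; the last joint's range is limited). The gripper opens to 85 mm and grips with 20 to 120 N. Pads are 22 mm wide; open, the fingers measure 114 mm over their backs; the gripper's body (76 mm by 85 mm) begins 54 mm behind the grasp point. The pads swing forward as they close: fully open they stand 13 mm farther back than shut.
Start: joints at [-1.27, 0.053, 1.613, -0, 1.476, -0.119], TCP at [0.255, -0.571, 0.231] pointing down, gripper open.
Joint ranges: [-3.01, 3.01], [-1.01, 2.22], [0.06, 2.58], [-1.02, 4.17], [0.09, 2.62], [-3.14, 3.14]. Speed limits (rad/s): [2.57, 2.57, 3.14, 3.14, 3.14, 3.14].

## Interface

Orientations are given as a rotation vector (axis times angle).
In Python, from station import ctrl gives the robot as it stands. The module is installed in compiled form; this text tells all that it offers.
- The arm moves only by the shell command python3 -m handwheel 'ROWS' [OPENING] [FORCE]. ROWS is JSON, a list of rows, each a list of 2 entries, a list of its own where there are three numbers: the shift along the tool's x, y, z in cm, then the turn, a rotation vector about the tool's x, y, z in rad. In form: [[[tx, ty, tz], [ax, ay, az]], ...]. A call has 1 to 5 rows; each row is the pose to reach, as a shift and turn from the pose commanded when the call began, along the tool's axes at that moment; what a row does not reach only later rows make up. A row lasts 1/8 s, in which the tool goes at most 62.5 mm and 10.7 degrees, less where a joint would pass 70% of its speed; a pose out of reach is approached as far as the arm can. A call with a gripper value outside its range is refused whole. OPENING is the gripper's target within -1 to 1 (shut at 1, half-way at 0, fully open at -1), set as the call begins (- or left out, the last holds). The fingers move at their own pace and stop on an object; FORCE is the grip in N (left out, the last holds). Time passes only in rows, so rows that repeat a pose let the fingers close. It gives the time, the measured TCP pose, the force, the opening and the grip force at its end, in the units of the state.
- ctrl.get_obs(): the state, without advancing time (a new reading comes with each control period).
- ctrl.get_image(name): name is "scene" or "top"; returns the picture (480x640x3 uint8, blue, green, red); there is no depth.
- ctrl.calibration(name): a dict with "fx", "fy", "cx", "cy" (pixels), "R" (3x3) and "t" (3): a world point X has camera coordinates R X + t. Camera axes: x right, y down, z forward; pixel columns grow to the right and rows downward; lengths in m; the calibration is good to about 2 mm. A picture is of the moment at which its call begins. calibration takes no time and is no camera call.
- ctrl.finish_job(): hands the job in; it is judged then, once.
Trained networks look in the newest picture that a camera, given by its name, has taken for a name from the list of things; names that differ only in an ending like _2 or _b are one class to them, and where a whole thing is asked for, a point or a joint stands for the part that bears it (a point fixed in the world has none). Each returns a list of dicts, best first, with "score" (0 to 1); they miss things now and then, are a little off and sometimes report something else, mostly with a low value. They report only what shows in the picture. A call takes as long as a camera call.
- ctrl.look_for(camera, query): "position" ([column, row] in pixels, amid what is visible of it).
- ctrl.landmark_of(camera, query): "position" ([column, row] in pixels: a listed point, or the origin of a listed thing).
The state is a dict: "t": time; "q": joint angles; "dq": joint speeds; "effort": joint torques, N m; "tool_pos": TCP position; "tool_rot": TCP orientation; "contact_force": force on the tool from outside, world axes, zero at the start; "wrist_torque": the same for the moment, N m; "opening": finger opening in m; "grip_force": force on a finger pad.
Only numpy, scipy, OpenCV 4.12 (cv2) and the standard library are available. Lean on these libraries where they do the work, as an engineer would, in place of code of your own. Each camera call takes 0.05 s, during which the arm holds its last target. There are 200 camera calls.

## Working session

There is one attempt and no reset: what is moved stays moved. The work goes in short steps, Python scripts to look and compute and a shell command to move; the robot and the scene stay as the last step left them, time stands still between calls to the robot, and variables do not carry over. Pictures are saved under pics/ and viewed, at most 14 in all, crops included, and the job is handed in when it is done.

```bash
mkdir -p pics; python3 - <<'E'
from station import ctrl
import cv2
print(ctrl.get_obs())
for n in("scene","top"):
    cv2.imwrite(f"pics/{n}0.png",ctrl.get_image(n)); print(n,ctrl.calibration(n))
    for q in ["scale","terminal","box","lid","adapter1","tab_a","key_tare","key_print"]:
        print(q,[(round(d['score'],2),[round(float(v)) for v in d['position']]) for d in ctrl.landmark_of(n,q)[:6]])
E
```

```text
{'t': 0.0, 'q': array([-1.27000750e+00,  5.33393799e-02,  1.61431807e+00,  4.49339377e-06,
        1.47596640e+00, -1.18974910e-01]), 'dq': array([ 2.13372470e-04, -7.60780444e-05,  8.68491111e-04, -1.17937311e-03,
       -3.33666574e-04,  7.97526843e-04]), 'effort': array([ 2.95186073e-04, -3.93679619e+01, -3.70179963e+01, -1.94142258e-04,
        6.88185770e-03, -1.76167509e-05]), 'tool_pos': array([ 0.25454516, -0.57013367,  0.23005946]), 'tool_rot': array([-3.07067339e+00, -6.54110927e-01,  2.82469585e-04]), 'contact_force': array([0.10578358, 0.73456877, 0.44439175]), 'wrist_torque': array([0.00846809, 0.02410706, 0.01399642]), 'grip_force': 0.0, 'opening': 0.0852392175397147}
scene {'fx': 450.6983696128279, 'fy': 450.6983696128279, 'cx': 321.55726550347674, 'cy': 238.28615856070053, 'R': array([[ 0.45873342,  0.88840686, -0.01723053],
       [ 0.65345207, -0.3504267 , -0.67097058],
       [-0.60213291,  0.2965373 , -0.74128374]]), 't': array([-0.24930213, -0.32205619,  1.41392991])}
scale [(0.85, [337, 268])]
terminal [(0.78, [433, 229])]
box [(0.75, [286, 215]), (0.61, [336, 257])]
lid [(0.61, [202, 324])]
adapter1 [(0.97, [208, 249]), (0.82, [384, 189]), (0.69, [148, 278])]Traceback (most recent call last):
  File "<stdin>", line 7, in <module>
ValueError: it knows: adapter, box, brass_plug, cap, coupling, lid, reducer, scale, tape_measure, tee, terminal
```

```bash
cat > h.py <<'E'
from station import ctrl
import cv2, numpy as np
from scipy.spatial.transform import Rotation as Ro
def back(cam,px,z):
    c=ctrl.calibration(cam); R=np.array(c['R']);t=np.array(c['t'])
    d=R.T@np.array([(px[0]-c['cx'])/c['fx'],(px[1]-c['cy'])/c['fy'],1]); o=-R.T@t
    return o+d*(z-o[2])/d[2]
def proj(cam,X):
    c=ctrl.calibration(cam); p=np.array(c['R'])@X+np.array(c['t']); return [c['fx']*p[0]/p[2]+c['cx'],c['fy']*p[1]/p[2]+c['cy']]
def find(cam,q,z,fn=None):
    for d in (fn or ctrl.landmark_of)(cam,q)[:6]:
        print(cam,q,round(d['score'],2),np.round(d['position'],1),np.round(back(cam,d['position'],z)[:2],4))
E
python3 - <<'E'
from h import *
cv2.imwrite("pics/top1.png",ctrl.get_image("top"))
for c in("top","scene"):
  print(np.round(np.array(ctrl.calibration(c)['R']),2).tolist(), -np.array(ctrl.calibration(c)['R']).T@ctrl.calibration(c)['t'])
  for q,z in dict(scale=0,terminal=0,box=.055,lid=0,adapter=0,tee=0,coupling=0,cap=0,reducer=0,brass_plug=0,tape_measure=0).items(): find(c,q,z)
E
```

```text
[[-0.0, -1.0, -0.02], [-0.99, 0.01, -0.14], [0.14, 0.02, -0.99]] [ 0.36663251 -0.02218757  1.18633997]
top terminal 0.88 [210.1 199.1] [0.6171 0.2681]
top terminal 0.63 [212.1 276.9] [0.4112 0.2575]
top box 0.92 [309.5 193.6] [0.6173 0.0026]
top lid 0.98 [430.1 200. ] [ 0.6094 -0.3132]
top adapter 0.75 [461.1 269.9] [ 0.4258 -0.3848]
top adapter 0.68 [400.3 276.4] [ 0.41   -0.2288]
top adapter 0.57 [213.5 274.4] [0.4176 0.254 ]
top tee 0.86 [127.5 221.2] [0.5593 0.4867]
top tee 0.8 [260.4 142.6] [0.7713 0.1357]
top cap 0.96 [321.9 286.3] [ 0.3856 -0.0271]
top reducer 0.66 [364.1 144.2] [ 0.7635 -0.1434]
top reducer 0.22 [211.9 276.3] [0.4127 0.2581]
top brass_plug 0.69 [502.3 255.4] [ 0.4624 -0.492 ]
top tape_measure 0.85 [413.2 310.8] [ 0.3227 -0.2587]
[[0.46, 0.89, -0.02], [0.65, -0.35, -0.67], [-0.6, 0.3, -0.74]] [ 1.17618523 -0.31065832  0.82773742]
scene scale 0.85 [337.1 268.5] [0.6055 0.0088]
scene terminal 0.78 [433.4 229. ] [0.6086 0.2823]
scene box 0.75 [285.5 214.7] [ 0.4383 -0.0434]
scene box 0.61 [335.5 256.6] [6.121e-01 6.000e-04]
scene lid 0.61 [202.4 324.3] [ 0.6031 -0.3157]
scene adapter 0.97 [208. 249.] [ 0.4042 -0.2399]
scene adapter 0.82 [383.9 188.6] [0.4213 0.2555]
scene adapter 0.69 [148.1 278.3] [ 0.4251 -0.3904]
scene tee 0.88 [484.4 192.3] [0.563  0.4857]
scene tee 0.62 [423.1 295.2] [0.761  0.1406]
scene coupling 0.66 [147.8 278.7] [ 0.4259 -0.3913]
scene cap 0.82 [283.4 213.4] [ 0.3787 -0.0272]
scene reducer 0.74 [306.5 349.8] [ 0.7601 -0.1462]
scene brass_plug 0.75 [109.1 305.3] [ 0.4595 -0.4839]
```

View pics/scene0.png

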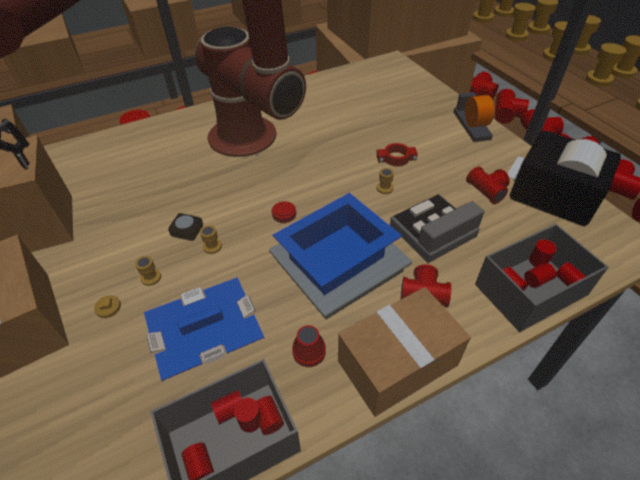

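View pics/top1.png

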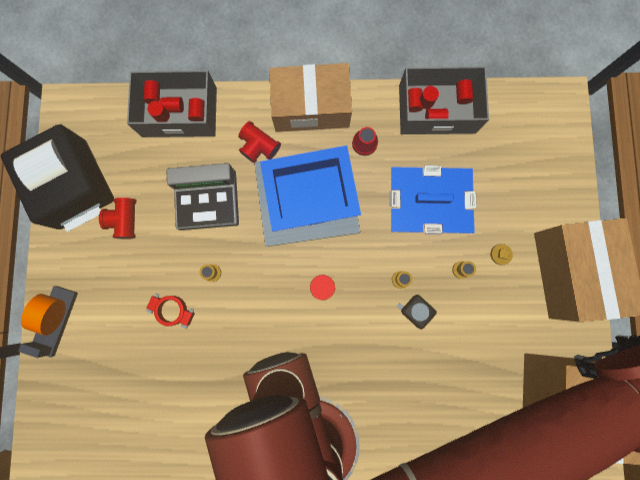

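The scene shows three adapters, at top-image pixels (210,272), (402,279) and (464,269). The tape measure sits close to the second one. The box is at (310,195), the lid at (432,200), and the keys at (185–222,197) with print at (204,216). Next I'll get accurate poses by segmentation.

```bash
cat >> h.py <<'E'
def blob(img,lo,hi,roi,minA,hsv=True):
    x0,y0,x1,y1=roi; a=img[y0:y1,x0:x1]
    m=cv2.inRange(cv2.cvtColor(a,cv2.COLOR_BGR2HSV),lo,hi)
    cs,_=cv2.findContours(m,cv2.RETR_EXTERNAL,cv2.CHAIN_APPROX_NONE)
    return [c.reshape(-1,2)+[x0,y0] for c in cs if cv2.contourArea(c)>minA]
def rect(cam,c,z):
    w=np.array([back(cam,p,z)[:2] for p in c]); r=cv2.minAreaRect((w*1000).astype(np.float32)); return np.round(r[0],1),np.round(r[1],1),round(r[2],2)
E
python3 - <<'E'
from h import *
im=ctrl.get_image("top")
print("keys");[print(rect("top",c,.046),c.mean(0)) for c in blob(im,(0,0,170),(180,60,255),(170,185,240,228),20)]
B=((100,120,60),(130,255,255))
print("box");[print(rect("top",c,.13)) for c in blob(im,*B,(240,130,375,250),800)]
print("lid");[print(rect("top",c,.01)) for c in blob(im,*B,(380,150,490,250),800)]
print("tabs");[print(rect("top",c,.018)) for c in blob(im,(0,0,150),(180,70,255),(380,150,490,250),20)]
for c in ("top","scene"): find(c,"adapter",.0); find(c,"terminal",0)
E
```

```text
keys
(array([563.9, 271.3]), array([24.1, 57.2]), 4.35) [204.18644068 215.86440678]
(array([607. , 320.1]), array([23.8, 23.2]), 1.86) [185.36363636 199.57575758]
(array([611.4, 273.9]), array([23.6, 23.1]), 1.7) [203.27272727 197.81818182]
(array([614.1, 227.8]), array([23.7, 23.1]), 1.38) [221.08823529 196.35294118]
box
(array([615.5,   1. ]), array([173.1, 211.5]), 10.19)
lid
(array([ 609.1, -316.5]), array([209.5, 170.5]), 88.41)
tabs
(array([ 530.2, -275.7]), array([119.9,  25.9]), 89.55)
(array([ 580.9, -217. ]), array([104.8,  28.3]), 1.91)
(array([ 619.3, -413.2]), array([28.2, 77.5]), 87.05)
(array([ 685.1, -357.1]), array([127.7,  26.9]), 89.38)
top adapter 0.76 [212.6 275.3] [0.4153 0.2563]
top adapter 0.6 [457.9 273.6] [ 0.4164 -0.3762]
top adapter 0.57 [403.1 278.1] [ 0.4056 -0.2358]
top terminal 0.75 [207.6 202.8] [0.6071 0.2745]
scene adapter 0.97 [208. 249.] [ 0.4042 -0.2399]
scene adapter 0.82 [383.9 188.6] [0.4213 0.2555]
scene adapter 0.69 [148.1 278.3] [ 0.4251 -0.3904]
scene terminal 0.78 [433.4 229. ] [0.6086 0.2823]
```

```bash
python3 -m handwheel '[[[0,0,0],[0,0,0.17]],[[0,0,0],[0,0,0.34]],[[0,0,0],[0,0,0.42]],[[0,0,0],[0,0,0.42]]]' 1 40
python3 -m handwheel '[[[2.2,-5.8,0],[0,0,0]],[[4.4,-11.6,0],[0,0,0]],[[6.6,-17.4,0],[0,0,0]],[[8.8,-23.2,0],[0,0,0]],[[11,-29,0],[0,0,0]]]'
```

```text
t: 2.2
tool_pos: [0.2547, -0.5707, 0.2313]
tool_rot: [3.142, 0.001, 0.0]
contact_force: [-0.8, -0.0, 0.5]
opening: 0.0125
grip_force: 0.0
t: 2.82
tool_pos: [0.3652, -0.279, 0.2315]
tool_rot: [3.141, 0.001, 0.001]
contact_force: [0.8, -0.6, 0.9]
opening: 0.0001
grip_force: 0.0
```

```bash
python3 -m handwheel '[[[2.4,-6,0],[0,0,0]],[[4.8,-12,0],[0,0,0]],[[7.2,-18,0],[0,0,0]],[[9.6,-24,0],[0,0,0]],[[12,-30,0],[0,0,0]]]'
python3 -m handwheel '[[[2.4,-6,0],[0,0,0]],[[4.8,-12,0],[0,0,0]],[[7.2,-18,0],[0,0,0]],[[9.6,-24,0],[0,0,0]],[[12,-30,0],[0,0,0]]]'
python3 -m handwheel '[[[0,0,5],[0,0,0]],[[0,0,10],[0,0,0]],[[0,0,14],[0,0,0]],[[0,0,14],[0,0,0]]]'
```

```text
t: 3.45
tool_pos: [0.4815, 0.0114, 0.2318]
tool_rot: [3.141, 0.002, 0.002]
contact_force: [0.8, -0.2, 0.2]
opening: -0.0
grip_force: 0.0
t: 4.08
tool_pos: [0.5976, 0.3016, 0.2314]
tool_rot: [3.142, 0.003, 0.001]
contact_force: [1.1, -0.7, 1.4]
opening: -0.0002
grip_force: 0.0
t: 4.58
tool_pos: [0.5939, 0.2984, 0.0865]
tool_rot: [3.138, 0.002, -0.013]
contact_force: [-0.2, -0.5, -0.6]
opening: -0.0002
grip_force: 0.0
```

```bash
python3 -m handwheel '[[[1.4,-2.2,0],[0,0,0]],[[1.4,-2.2,0],[0,0,0]],[[1.4,-2.2,0],[0,0,0]]]'; python3 - <<'E'
from h import *
cv2.imwrite("pics/k.png",cv2.resize(ctrl.get_image("scene")[150:300,340:540],(800,600)))
E
```

```text
t: 4.95
tool_pos: [0.6118, 0.3216, 0.0933]
tool_rot: [-3.141, -0.0, -0.004]
contact_force: [-0.5, 0.5, 0.0]
opening: 0.0003
grip_force: 0.0
```

View pics/k.png

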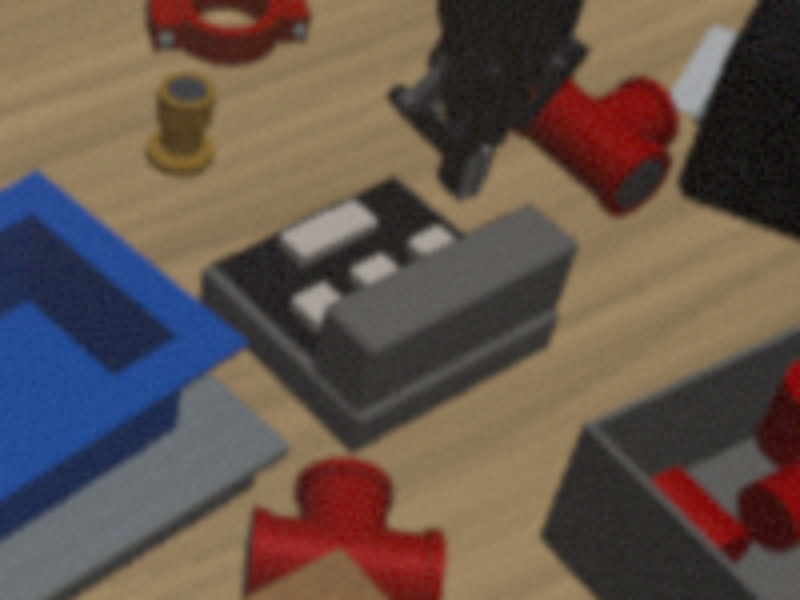

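The fingers are above the tare key, near (465,190) in the crop. I'll press it now.

```bash
python3 -m handwheel '[[[-0.2,0,2.5],[0,0,0]],[[-0.2,0,4.3],[0,0,0]],[[-0.2,0,5.0],[0,0,0]],[[-0.2,0,5.2],[0,0,0]],[[-0.2,0,5.2],[0,0,0]]]'; python3 -m handwheel '[[[0,0,0],[0,0,0]],[[0,0,0],[0,0,0]]]'
```

```text
t: 5.62
tool_pos: [0.6087, 0.3211, 0.041]
tool_rot: [3.14, -0.0, -0.003]
contact_force: [-5.3, -1.9, 7.7]
opening: 0.0006
grip_force: 3.9
t: 5.88
tool_pos: [0.6088, 0.3211, 0.041]
tool_rot: [3.14, -0.0, -0.002]
contact_force: [-5.3, -3.3, 7.6]
opening: -0.0001
grip_force: 3.8
```

```bash
python3 -m handwheel '[[[0,0,-5],[0,0,0]],[[0,0,-10],[0,0,0]],[[-5,1.5,-12],[0,0,0]],[[-10,3.5,-12],[0,0,0]],[[-15,5.2,-12],[0,0,0]]]' -0.8
python3 -m handwheel '[[[-3.9,1.4,0],[0,0,0]],[[-3.9,1.4,0],[0,0,0]],[[-3.9,1.4,4],[0,0,0]],[[-3.9,1.4,4],[0,0,0]]]'
python3 -c "
from h import *
ctrl.get_image('scene');find('scene','adapter',0)"
```

```text
t: 6.5
tool_pos: [0.458, 0.269, 0.1602]
tool_rot: [-3.141, 0.001, -0.002]
contact_force: [-0.5, 0.2, -0.0]
opening: 0.0768
grip_force: 0.0
t: 7.0
tool_pos: [0.4187, 0.2548, 0.1168]
tool_rot: [3.139, -0.001, -0.008]
contact_force: [0.3, -0.2, -0.8]
opening: 0.0771
grip_force: 0.0
scene adapter 0.78 [210.1 250.2] [ 0.4104 -0.2366]
scene adapter 0.62 [383.4 187.8] [0.4179 0.2561]
scene adapter 0.55 [151.3 279.1] [ 0.4309 -0.3843]
```

Aligned over the first adapter. Descend to about 0.031, close and lift.

```bash
python3 -m handwheel '[[[0,0,4],[0,0,0]],[[0,0,7.5],[0,0,0]],[[0,0,8.6],[0,0,0]],[[0,0,8.6],[0,0,0]]]'
python3 -m handwheel '[[[0,0,0],[0,0,0]],[[0,0,0],[0,0,0]],[[0,0,0],[0,0,0]],[[0,0,0],[0,0,0]],[[0,0,0],[0,0,0]]]' 1 60
python3 -m handwheel '[[[0,0,-4],[0,0,0]],[[0,0,-9],[0,0,0]],[[0,0,-14],[0,0,0]],[[0,0,-18],[0,0,0]],[[0,0,-18],[0,0,0]]]'
```

```text
t: 7.6
tool_pos: [0.4208, 0.2558, 0.0341]
tool_rot: [-3.141, 0.0, -0.001]
contact_force: [0.4, -0.2, -0.0]
opening: 0.0767
grip_force: 0.0
t: 8.22
tool_pos: [0.4213, 0.2563, 0.0352]
tool_rot: [-3.14, 0.0, -0.004]
contact_force: [-0.8, 1.3, 6.2]
opening: 0.0363
grip_force: 59.5
t: 8.85
tool_pos: [0.4218, 0.2563, 0.2173]
tool_rot: [-3.139, 0.0, -0.011]
contact_force: [0.2, 0.3, -2.8]
opening: 0.0362
grip_force: 61.2
```

```bash
python3 -m handwheel '[[[3.8,5,0],[0,0,0]],[[7.6,10,0],[0,0,0]],[[11.4,15,0],[0,0,0]],[[15.2,20,0],[0,0,0]],[[18,24,0],[0,0,0]]]'
python3 -m handwheel '[[[1.4,1.5,0],[0,0,0]],[[1.4,1.5,0],[0,0,0]],[[1.4,1.5,0],[0,0,0]]]'
```

```text
t: 9.48
tool_pos: [0.5996, 0.0134, 0.2099]
tool_rot: [-3.141, 0.002, 0.007]
contact_force: [-0.0, 2.0, -2.2]
opening: 0.0358
grip_force: 61.3
t: 9.85
tool_pos: [0.6129, 0.0017, 0.212]
tool_rot: [-3.141, -0.001, 0.004]
contact_force: [0.3, 0.7, -3.1]
opening: 0.0357
grip_force: 61.4
```

```bash
python3 -m handwheel '[[[0.2,0,4],[0,0,0]],[[0.2,0,8],[0,0,0]],[[0.2,0,10.5],[0,0,0]],[[0.2,0,11.6],[0,0,0]],[[0.2,0,11.6],[0,0,0]]]'
python3 -m handwheel '[[[0,0,0],[0,0,0]],[[0,0,0],[0,0,0]],[[0,0,0],[0,0,0]]]' -0.4
python3 -m handwheel '[[[0,0,-4],[0,0,0]],[[0,0,-8],[0,0,0]],[[0,0,-13],[0,0,0]],[[0,0,-13],[0,0,0]]]'
python3 -c "
from h import *
cv2.imwrite('pics/a1.png',ctrl.get_image('scene'));find('scene','adapter',0)"
```

```text
t: 10.48
tool_pos: [0.6154, 0.0014, 0.0971]
tool_rot: [-3.141, -0.002, 0.001]
contact_force: [0.4, -0.1, -2.3]
opening: 0.0362
grip_force: 61.5
t: 10.85
tool_pos: [0.6169, 0.0004, 0.0988]
tool_rot: [3.141, -0.0, 0.004]
contact_force: [0.3, -0.4, 0.2]
opening: 0.0598
grip_force: 0.0
t: 11.35
tool_pos: [0.619, 0.0001, 0.2344]
tool_rot: [3.14, -0.0, 0.018]
contact_force: [0.0, 0.1, 0.4]
opening: 0.0601
grip_force: 0.0
scene adapter 0.95 [336.4 256.8] [0.5735 0.0243]
scene adapter 0.86 [152.5 281.4] [ 0.4389 -0.3834]
scene adapter 0.8 [210.4 248.6] [ 0.4057 -0.2343]
```

View pics/a1.png

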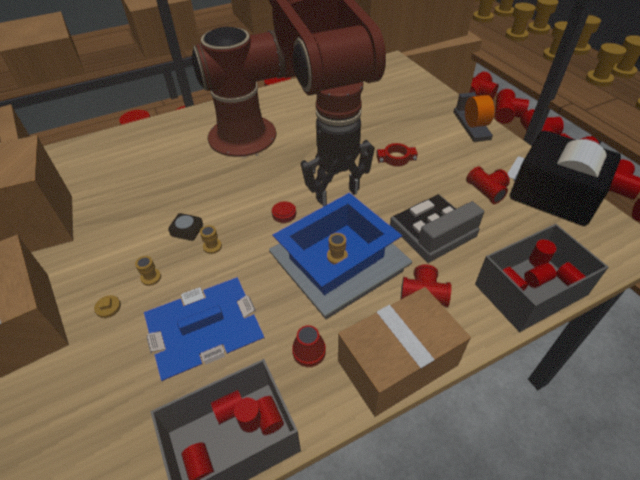

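The adapter stands in the box at (337,247). Next is the one by the tape measure, at (210,240).

```bash
python3 -m handwheel '[[[-4.3,4.7,0],[0,0,0]],[[-8.6,9.4,0],[0,0,0]],[[-12.9,14.1,0],[0,0,0]],[[-17.2,18.8,0],[0,0,0]],[[-20.5,22.8,0],[0,0,0]]]' -0.7
python3 -m handwheel '[[[-0.8,0.7,5],[0,0,0]],[[-0.8,0.7,11],[0,0,0]],[[-0.8,0.7,12],[0,0,0]],[[-0.8,0.7,12],[0,0,0]]]'
python3 -c "
from h import *
ctrl.get_image('scene');find('scene','adapter',0);ctrl.get_image('top');find('top','adapter',0)"
```

```text
t: 12.08
tool_pos: [0.4086, -0.228, 0.2252]
tool_rot: [-3.14, 0.0, 0.004]
contact_force: [0.7, 0.1, 0.0]
opening: 0.0726
grip_force: 0.0
t: 12.58
tool_pos: [0.4026, -0.234, 0.1069]
tool_rot: [-3.14, -0.0, 0.002]
contact_force: [-0.3, 0.2, 0.8]
opening: 0.0727
grip_force: 0.0
scene adapter 0.96 [151.7 281. ] [ 0.4369 -0.3848]
scene adapter 0.77 [210.7 248. ] [ 0.4042 -0.233 ]
scene adapter 0.56 [338.6 258.4] [0.5804 0.0266]
top adapter 0.85 [312.2 194.7] [ 0.6265 -0.0034]
top adapter 0.52 [459.2 274.2] [ 0.4148 -0.3794]
```

```bash
python3 -m handwheel '[[[0.2,0,4],[0,0,0]],[[0.2,0,6.5],[0,0,0]],[[0.2,0,7.2],[0,0,0]],[[0.2,0,7.2],[0,0,0]]]'
python3 -m handwheel '[[[0,0,0],[0,0,0]],[[0,0,0],[0,0,0]],[[0,0,0],[0,0,0]],[[0,0,0],[0,0,0]],[[0,0,0],[0,0,0]]]' 1 60
python3 -m handwheel '[[[0,0,-4],[0,0,0]],[[0,0,-9],[0,0,0]],[[0,0,-14],[0,0,0]],[[0,0,-18.5],[0,0,0]],[[0,0,-18.5],[0,0,0]]]'
```

```text
t: 13.28
tool_pos: [0.4056, -0.2349, 0.0364]
tool_rot: [3.141, -0.0, 0.002]
contact_force: [-0.5, -0.2, 0.1]
opening: 0.0725
grip_force: 0.0
t: 13.9
tool_pos: [0.4059, -0.2345, 0.0371]
tool_rot: [-3.141, 0.0, -0.003]
contact_force: [-0.9, 5.1, 8.2]
opening: 0.0361
grip_force: 59.5
t: 14.52
tool_pos: [0.4068, -0.2361, 0.2252]
tool_rot: [3.135, -0.0, 0.011]
contact_force: [0.1, -0.1, -2.6]
opening: 0.036
grip_force: 61.0
```

```bash
python3 -m handwheel '[[[4.3,-3.7,0],[0,0,-0.175]],[[8.6,-7.4,0],[0,0,-0.35]],[[12.9,-11.1,0],[0,0,-0.525]],[[17.2,-14.8,0],[0,0,-0.7]],[[21.6,-18.4,0],[0,0,-0.875]]]'
python3 -m handwheel '[[[0,0,0],[0,0,-0.175]],[[0,0,0],[0,0,-0.35]],[[0,0,0],[0,0,-0.525]],[[0,0,0],[0,0,-0.7]],[[0,0,0],[0,0,-0.874]]]'
cat >> h.py <<'E'
def go(x,y,z,yaw):
    o=ctrl.get_obs(); R=Ro.from_rotvec(o['tool_rot']); T=Ro.from_euler('z',yaw)*Ro.from_rotvec([np.pi,0,0])
    print("at",np.round(o['tool_pos'],4),"shift cm",np.round(R.inv().apply(np.array([x,y,z])-o['tool_pos'])*100,2),"turn",np.round((R.inv()*T).as_rotvec(),3))
E
python3 -c "
from h import *
go(.6249,-.0512,.098,1.749)"
```

```text
t: 15.15
tool_pos: [0.621, -0.0489, 0.2173]
tool_rot: [-2.84, -1.339, 0.005]
contact_force: [0.9, -0.7, -3.0]
opening: 0.036
grip_force: 61.1
t: 15.78
tool_pos: [0.6197, -0.0503, 0.217]
tool_rot: [-2.006, -2.413, 0.004]
contact_force: [-1.0, 0.9, -2.6]
opening: 0.0361
grip_force: 61.1
at [ 0.6197 -0.0503  0.217 ] shift cm [-0.2   0.55 11.9 ] turn [-0.004 -0.001  0.006]
```

```bash
python3 -m handwheel '[[[-0.2,0.5,0],[0,0,0]],[[-0.2,0.5,3],[0,0,0]],[[-0.2,0.5,6],[0,0,0]],[[-0.2,0.5,6],[0,0,0]]]'
python3 -c "
from h import *
go(.6249,-.0512,.098,1.749)"
```

```text
t: 16.27
tool_pos: [0.6238, -0.0511, 0.1558]
tool_rot: [-2.014, -2.403, 0.006]
contact_force: [-1.2, 0.7, -3.4]
opening: 0.0364
grip_force: 63.4
at [ 0.6238 -0.0511  0.1558] shift cm [-0.04  0.15  5.78] turn [-0.007 -0.003 -0.002]
```

```bash
python3 -m handwheel '[[[0,0.1,2],[0,0,0]],[[0,0.1,4],[0,0,0]],[[0,0.1,5.2],[0,0,0]],[[0,0.1,5.7],[0,0,0]],[[0,0.1,5.7],[0,0,0]]]'
python3 -m handwheel '[[[0,0,0],[0,0,0]],[[0,0,0],[0,0,0]],[[0,0,0],[0,0,0]]]' -0.4
python3 -m handwheel '[[[0,0,-4],[0,0,0]],[[0,0,-8],[0,0,0]],[[0,0,-13],[0,0,0]],[[0,0,-13],[0,0,0]]]'
python3 -c "
from h import *
ctrl.get_image('scene');find('scene','adapter',0);go(.427,-.385,.23,1.571)"
```

```text
t: 16.9
tool_pos: [0.6265, -0.0513, 0.1021]
tool_rot: [-2.014, -2.409, 0.002]
contact_force: [-0.0, 3.5, -5.5]
opening: 0.036
grip_force: 63.4
t: 17.27
tool_pos: [0.628, -0.0521, 0.1044]
tool_rot: [2.014, 2.408, 0.001]
contact_force: [0.1, -0.8, -0.9]
opening: 0.0602
grip_force: 0.0
t: 17.77
tool_pos: [0.6303, -0.0523, 0.2405]
tool_rot: [2.009, 2.402, 0.008]
contact_force: [-0.9, -0.1, -0.4]
opening: 0.06
grip_force: 0.0
scene adapter 0.86 [150.7 278.6] [ 0.4288 -0.3852]
scene adapter 0.76 [338.  255.3] [0.5712 0.03  ]
scene adapter 0.59 [315.3 271.5] [ 0.5894 -0.0401]
scene adapter 0.32 [185.1 233.3] [ 0.3262 -0.275 ]
scene adapter 0.24 [311.4 351. ] [ 0.7671 -0.1386]
at [ 0.6276 -0.0517  0.2344] shift cm [-29.26 -25.64   0.42] turn [0.002 0.001 0.178]
```

```bash
python3 -m handwheel '[[[-4.2,-3.7,0],[0,0,0.06]],[[-8.4,-7.4,0],[0,0,0.12]],[[-12.6,-11.1,0],[0,0,0.178]],[[-16.8,-14.8,0],[0,0,0.178]],[[-21,-18.5,0],[0,0,0.178]]]' -0.7
python3 -c "
from h import *
go(.428,-.386,.11,1.571)"
```

```text
t: 18.5
tool_pos: [0.4803, -0.2917, 0.2309]
tool_rot: [-2.219, -2.219, 0.001]
contact_force: [0.3, -0.5, 0.5]
opening: 0.0725
grip_force: 0.0
at [ 0.4803 -0.2917  0.2309] shift cm [-9.46 -5.2  12.09] turn [-0.003 -0.002 -0.   ]
```

```bash
python3 -m handwheel '[[[-5,-2.6,0],[0,0,0]],[[-9.4,-5.2,2],[0,0,0]],[[-9.4,-5.2,8],[0,0,0]],[[-9.4,-5.2,11],[0,0,0]],[[-9.4,-5.2,11],[0,0,0]]]'
python3 -c "
from h import *
ctrl.get_image('scene');find('scene','adapter',0);ctrl.get_image('top');find('top','adapter',0);go(.428,-.386,.036,1.571)"
```

```text
t: 19.12
tool_pos: [0.4277, -0.3822, 0.1179]
tool_rot: [-2.215, -2.214, -0.001]
contact_force: [0.5, -0.3, 0.4]
opening: 0.0729
grip_force: 0.0
scene adapter 0.92 [337.5 256.1] [0.5729 0.0277]
scene adapter 0.82 [315.  271.8] [ 0.5899 -0.0411]
scene adapter 0.75 [151.7 280.3] [ 0.4349 -0.3843]
scene adapter 0.58 [432.  232.2] [0.6158 0.2726]
top adapter 0.79 [309.1 192.7] [0.632  0.0048]
top adapter 0.73 [332.8 187.2] [ 0.6463 -0.0581]
top adapter 0.63 [459.4 275.1] [ 0.4125 -0.3798]
at [ 0.4312 -0.3856  0.1253] shift cm [-0.02 -0.34  8.93] turn [0.002 0.002 0.   ]
```

```bash
python3 -m handwheel '[[[0,-0.2,4],[0,0,0]],[[0,-0.2,7.5],[0,0,0]],[[0,-0.2,8.9],[0,0,0]],[[0,-0.2,8.9],[0,0,0]]]'
python3 -m handwheel '[[[0,0,0],[0,0,0]],[[0,0,0],[0,0,0]],[[0,0,0],[0,0,0]],[[0,0,0],[0,0,0]],[[0,0,0],[0,0,0]]]' 1 60
python3 -m handwheel '[[[0,0,-4],[0,0,0]],[[0,0,-9],[0,0,0]],[[0,0,-14],[0,0,0]],[[0,0,-18.5],[0,0,0]],[[0,0,-18.5],[0,0,0]]]'
python3 -c "
from h import *
ctrl.get_image('scene');go(.6061,.0532,.235,1.749)"
```

```text
t: 19.82
tool_pos: [0.4286, -0.3849, 0.0347]
tool_rot: [2.221, 2.222, -0.0]
contact_force: [-0.4, -0.9, 1.2]
opening: 0.0725
grip_force: 0.0
t: 20.45
tool_pos: [0.429, -0.386, 0.0366]
tool_rot: [2.22, 2.22, -0.001]
contact_force: [-1.9, 1.3, 5.9]
opening: 0.0362
grip_force: 59.5
t: 21.08
tool_pos: [0.4301, -0.3868, 0.225]
tool_rot: [2.214, 2.214, -0.001]
contact_force: [0.5, -0.6, -2.4]
opening: 0.036
grip_force: 61.1
at [ 0.429  -0.3855  0.2214] shift cm [43.87 17.72 -1.45] turn [ 0.003  0.003 -0.178]
```

```bash
python3 -m handwheel '[[[5.4,2.2,-0.5],[0,0,0]],[[10.8,4.4,-1],[0,0,0]],[[16.2,6.6,-1],[0,0,0]],[[21.6,8.8,-1],[0,0,0]],[[27,11,-1],[0,0,0]]]'
python3 -m handwheel '[[[5.5,2.2,0],[0,0,0]],[[11,4.4,0],[0,0,-0.06]],[[16,6.4,0],[0,0,-0.12]],[[16.5,6.6,0],[0,0,-0.178]],[[16.5,6.6,0],[0,0,-0.178]]]'
python3 -c "
from h import *
ctrl.get_image('scene');go(.6061,.0532,.16,1.749)"
```

```text
t: 21.75
tool_pos: [0.5373, -0.1125, 0.226]
tool_rot: [-2.219, -2.218, 0.003]
contact_force: [0.8, -1.1, -2.3]
opening: 0.0361
grip_force: 60.9
t: 22.38
tool_pos: [0.603, 0.051, 0.2259]
tool_rot: [-2.011, -2.408, 0.005]
contact_force: [0.3, -0.8, -1.9]
opening: 0.0363
grip_force: 61.1
at [0.6031 0.0503 0.2265] shift cm [0.23 0.38 6.64] turn [-0.004 -0.001 -0.001]
```

```bash
python3 -m handwheel '[[[0.3,0.2,2],[0,0,0]],[[0.3,0.2,5],[0,0,0]],[[0.3,0.2,6],[0,0,0]],[[0.3,0.2,6],[0,0,0]]]'
python3 -c "
from h import *
ctrl.get_image('scene');go(.6061,.0532,.097,1.749)"
```

```text
t: 22.92
tool_pos: [0.6047, 0.0531, 0.1675]
tool_rot: [-2.015, -2.407, 0.003]
contact_force: [-0.2, -0.7, -2.5]
opening: 0.0361
grip_force: 61.1
at [0.6057 0.0531 0.1691] shift cm [-0.    0.05  7.21] turn [-0.    -0.    -0.001]
```

```bash
python3 -m handwheel '[[[0,0,3],[0,0,0]],[[0,0,5.5],[0,0,0]],[[0,0,6.9],[0,0,0]],[[0,0,7.2],[0,0,0]],[[0,0,7.2],[0,0,0]]]'
python3 -m handwheel '[[[0,0,0],[0,0,0]],[[0,0,0],[0,0,0]],[[0,0,0],[0,0,0]]]' -0.4
python3 -m handwheel '[[[0,0,-4],[0,0,0]],[[0,0,-8],[0,0,0]],[[0,0,-13],[0,0,0]],[[0,0,-13],[0,0,0]]]'
python3 -m handwheel '[[[-5,0,0],[0,0,0]],[[-10,0,0],[0,0,0]],[[-15,0,0],[0,0,0]],[[-20,0,0],[0,0,0]],[[-25,0,0],[0,0,0]]]'
python3 - <<'E'
from h import *
cv2.imwrite('pics/a3.png',ctrl.get_image('scene'));find('scene','adapter',.059)
im=ctrl.get_image("top");cv2.imwrite('pics/t3.png',im);find('top','adapter',.059)
B=((100,120,60),(130,255,255))
print("box");[print(rect("top",c,.13)) for c in blob(im,*B,(240,130,375,250),800)]
print("lid");[print(rect("top",c,.01)) for c in blob(im,*B,(375,150,490,250),800)]
go(.609,-.3165,.2,1.571-.028)
cv2.imwrite('pics/c3.png',np.hstack([cv2.resize(cv2.imread('pics/a3.png')[190:320,260:430],(440,336)),cv2.resize(im[130:250,240:380],(360,336))]))
E
```

```text
t: 23.6
tool_pos: [0.6066, 0.0534, 0.0985]
tool_rot: [2.014, 2.409, 0.002]
contact_force: [0.6, -0.4, -2.4]
opening: 0.0359
grip_force: 61.1
t: 23.98
tool_pos: [0.6064, 0.0535, 0.0983]
tool_rot: [2.014, 2.409, 0.002]
contact_force: [0.4, 0.0, 0.2]
opening: 0.0599
grip_force: 0.0
t: 24.48
tool_pos: [0.6088, 0.0534, 0.2341]
tool_rot: [2.009, 2.403, 0.011]
contact_force: [0.2, -0.4, 0.0]
opening: 0.0597
grip_force: 0.0
t: 25.1
tool_pos: [0.6497, -0.194, 0.2261]
tool_rot: [-2.014, -2.409, 0.0]
contact_force: [0.1, 1.5, 1.0]
opening: 0.0599
grip_force: 0.0
scene adapter 0.97 [335.7 256.2] [ 6.142e-01 -1.000e-04]
scene adapter 0.94 [353.6 247.6] [0.6111 0.0476]
scene adapter 0.71 [312.9 268.6] [ 0.6217 -0.0604]
top adapter 0.84 [331.7 185.8] [ 0.636  -0.0536]
top adapter 0.67 [309.8 192.8] [0.6185 0.0017]
top adapter 0.63 [290.4 201.7] [0.5961 0.0506]
box
(array([615.3,   0.8]), array([172.8, 211.5]), 10.01)
lid
(array([ 608.4, -357.4]), array([128.4, 171.5]), 86.91)
at [ 0.6495 -0.1932  0.2259] shift cm [-11.43  -6.15   2.58] turn [-0.002 -0.001  0.204]
```

View pics/c3.png

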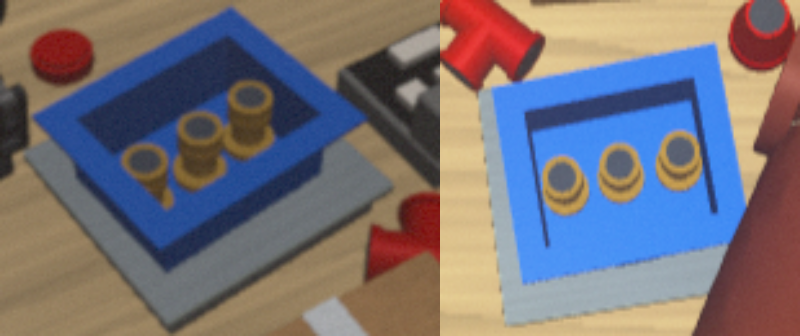

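All three adapters stand in the box. Next, the lid.

```bash
python3 -m handwheel '[[[-4,-2,0],[0,0,0.07]],[[-8,-4,0],[0,0,0.14]],[[-11.4,-6.1,0],[0,0,0.204]],[[-11.4,-6.1,5],[0,0,0.204]],[[-11.4,-6.1,10],[0,0,0.204]]]'
python3 - <<'E'
from h import *
im=ctrl.get_image("scene");B=((100,120,40),(130,255,255))
print("lid scene");[print(rect("scene",c,.01)) for c in blob(im,*B,(120,260,290,400),800)]
print("box scene");[print(rect("scene",c,.13)) for c in blob(im,*B,(260,180,420,320),800)]
go(.609,-.3165,.018,1.571-.028)
E
```

```text
t: 25.92
tool_pos: [0.6105, -0.3148, 0.1269]
tool_rot: [2.248, 2.192, 0.001]
contact_force: [0.3, 0.1, 0.5]
opening: 0.0598
grip_force: 0.0
lid scene
(array([ 609.8, -316. ]), array([209.8, 170. ]), 88.48)
box scene
(array([625.3,  -0.8]), array([188.5, 218.7]), 10.47)
at [ 0.6061 -0.3117  0.117 ] shift cm [-0.55  0.41  9.89] turn [-0.011 -0.007  0.003]
```

```bash
python3 -m handwheel '[[[-0.2,0.1,3],[0,0,0]],[[-0.2,0.1,6],[0,0,0]],[[-0.2,0.1,6],[0,0,0]],[[-0.2,0.1,6],[0,0,0]]]'
python3 -c "
from h import *
ctrl.get_image('scene');go(.6094,-.3163,.018,1.571-.027)"
```

```text
t: 26.48
tool_pos: [0.612, -0.3173, 0.069]
tool_rot: [2.248, 2.192, 0.001]
contact_force: [0.6, -0.5, 0.3]
opening: 0.0596
grip_force: 0.0
at [ 0.6124 -0.3177  0.0697] shift cm [ 0.15 -0.32  5.17] turn [0.003 0.002 0.002]
```

```bash
python3 -m handwheel '[[[0.1,-0.3,2.5],[0,0,0]],[[0.1,-0.3,4.5],[0,0,0]],[[0.1,-0.3,5.1],[0,0,0]],[[0.1,-0.3,5.1],[0,0,0]]]'
python3 -m handwheel '[[[0,0,0],[0,0,0]],[[0,0,0],[0,0,0]],[[0,0,0],[0,0,0]],[[0,0,0],[0,0,0]],[[0,0,0],[0,0,0]]]' 1 100
python3 -c "
from h import *
ctrl.get_image('scene');go(.6094,-.3163,.018,1.571-.027);print(ctrl.get_obs()['opening'])"
```

```text
t: 27.02
tool_pos: [0.6081, -0.3165, 0.0161]
tool_rot: [-2.25, -2.192, 0.0]
contact_force: [-0.0, -0.4, -1.2]
opening: 0.06
grip_force: 0.0
t: 27.65
tool_pos: [0.609, -0.317, 0.0176]
tool_rot: [2.249, 2.191, 0.001]
contact_force: [0.6, 0.6, 6.0]
opening: 0.0181
grip_force: 98.7
at [ 0.609  -0.317   0.0176] shift cm [ 0.07  0.04 -0.04] turn [0.002 0.001 0.001]
0.01868648023964747
```

```bash
python3 -m handwheel '[[[0,0,-3],[0,0,0]],[[0,0,-7],[0,0,0]],[[0,0,-12],[0,0,0]],[[0,0,-17],[0,0,0]],[[0,0,-20],[0,0,0]]]'
python3 -c "
from h import *
ctrl.get_image('scene');go(.6154,.001,.2,1.747);print(ctrl.get_obs()['opening'])"
```

```text
t: 28.32
tool_pos: [0.6081, -0.3166, 0.2179]
tool_rot: [2.249, 2.192, -0.0]
contact_force: [-0.5, -0.4, -3.2]
opening: 0.0182
grip_force: 98.4
at [ 0.6095 -0.3175  0.2224] shift cm [31.86 -0.25  2.11] turn [ 0.005  0.004 -0.202]
0.018188681060322117
```

```bash
python3 -m handwheel '[[[5,0,0],[0,0,0]],[[10,0,0],[0,0,0]],[[15,0,0],[0,0,0]],[[20,0,0],[0,0,0]],[[25,-0.1,0],[0,0,0]]]'
python3 -m handwheel '[[[4,0,0],[0,0,-0.06]],[[6,-0.1,0],[0,0,-0.12]],[[6.8,-0.1,0],[0,0,-0.18]],[[6.8,-0.1,0],[0,0,-0.202]],[[6.8,-0.1,0],[0,0,-0.202]]]'
python3 - <<'E'
from h import *
cv2.imwrite('pics/l1.png',ctrl.get_image('scene'));go(.6154,.0005,.16,1.747);print(ctrl.get_obs()['opening'])
E
```

```text
t: 29.0
tool_pos: [0.6122, -0.0648, 0.2132]
tool_rot: [-2.248, -2.19, 0.004]
contact_force: [0.6, 0.2, -3.3]
opening: 0.0183
grip_force: 98.5
t: 29.62
tool_pos: [0.6141, 0.0006, 0.2154]
tool_rot: [-2.018, -2.406, 0.002]
contact_force: [0.6, -0.3, -3.8]
opening: 0.0184
grip_force: 98.5
at [6.142e-01 6.000e-04 2.157e-01] shift cm [-0.03  0.12  5.57] turn [-0.001  0.    -0.002]
0.018202256420033897
```

View pics/l1.png

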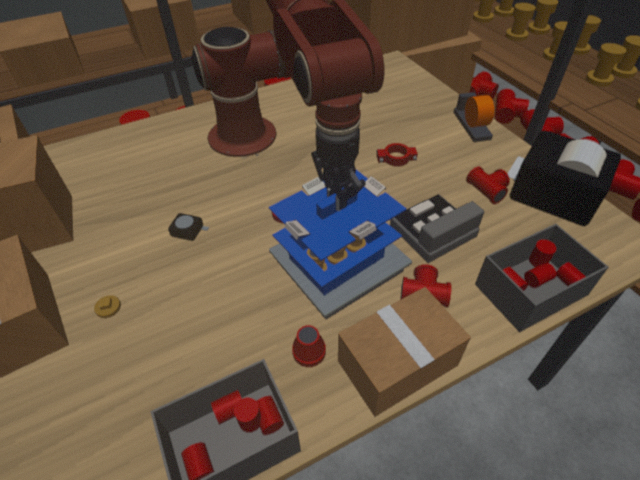

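The lid is held level over the box, at (337,212), and is aligned with it. Lowering.

```bash
python3 -m handwheel '[[[0,0.1,2],[0,0,0]],[[0,0.1,4],[0,0,0]],[[0,0.1,5.5],[0,0,0]],[[0,0.1,5.5],[0,0,0]],[[0,0.1,5.5],[0,0,0]]]'
python3 - <<'E'
from h import *
im=ctrl.get_image('scene');go(.6154,.0005,.142,1.747);o=ctrl.get_obs();print(o['opening'],o['contact_force'])
im=ctrl.get_image('top');B=((100,120,60),(130,255,255))
[print(rect("top",c,.152)) for c in blob(im,*B,(240,130,375,250),800)]
E
```

```text
t: 30.3
tool_pos: [0.6157, 0.0016, 0.1616]
tool_rot: [2.017, 2.408, 0.001]
contact_force: [0.4, 0.1, -3.5]
opening: 0.018
grip_force: 98.4
at [0.616  0.0015 0.1622] shift cm [-0.09 -0.08  2.02] turn [ 0.002  0.    -0.   ]
0.01808909899994387 [ 0.66928338 -0.41037152 -2.74793994]
(array([626.4, -67.5]), array([176. ,  69.6]), 10.0)
```

```bash
python3 -m handwheel '[[[-0.1,0,0.6],[0,0,0]],[[-0.1,0,1.2],[0,0,0]],[[-0.1,0,1.7],[0,0,0]],[[-0.1,0,2.0],[0,0,0]],[[-0.1,0,2.0],[0,0,0]]]'
python3 -c "
from h import *
ctrl.get_image('scene');go(.6154,.0005,.142,1.747)"
```

```text
t: 31.02
tool_pos: [0.6157, 0.0006, 0.1417]
tool_rot: [2.017, 2.408, 0.0]
contact_force: [-1.0, -0.1, -1.3]
opening: 0.0185
grip_force: 98.8
at [6.157e-01 6.000e-04 1.416e-01] shift cm [-0.01 -0.03 -0.04] turn [ 0.  0. -0.]
```

```bash
python3 -m handwheel '[[[0,0,0.1],[0,0,0]],[[0,0,0.1],[0,0,0]]]'
python3 -m handwheel '[[[0,0,0],[0,0,0]],[[0,0,0],[0,0,0]],[[0,0,0],[0,0,0]],[[0,0,0],[0,0,0]]]' -0.4
python3 -m handwheel '[[[0,0,-4],[0,0,0]],[[0,0,-8],[0,0,0]],[[0,0,-13],[0,0,0]]]' 
python3 -m handwheel '[[[0,-5,0],[0,0,0]],[[0,-10,0],[0,0,0]],[[0,-15,0],[0,0,0]],[[0,-20,0],[0,0,0]]]' 1 40
python3 - <<'E'
from h import *
im=ctrl.get_image('scene');cv2.imwrite('pics/l2.png',cv2.resize(im[180:330,240:440],(800,600)))
B=((100,120,40),(130,255,255));im=ctrl.get_image('top')
[print(rect("top",c,.134)) for c in blob(im,*B,(240,130,375,250),800)]
o=ctrl.get_obs();print(o['tool_pos'],o['opening'])
E
```

```text
t: 31.32
tool_pos: [0.6158, 0.0006, 0.1416]
tool_rot: [2.017, 2.408, 0.0]
contact_force: [-5.8, 1.3, 5.4]
opening: 0.0183
grip_force: 99.8
t: 31.82
tool_pos: [0.6156, 0.0006, 0.1402]
tool_rot: [2.018, 2.408, 0.0]
contact_force: [-0.3, 0.3, -0.8]
opening: 0.0599
grip_force: 0.0
t: 32.2
tool_pos: [0.6149, 0.0007, 0.2703]
tool_rot: [-2.016, -2.407, 0.002]
contact_force: [1.3, 0.2, 0.4]
opening: 0.0598
grip_force: 0.0
t: 32.7
tool_pos: [0.4172, -0.0346, 0.2703]
tool_rot: [2.017, 2.408, -0.0]
contact_force: [-0.8, 0.3, 0.4]
opening: 0.0001
grip_force: 0.0
(array([615.6,   1.6]), array([173.5, 211.9]), 10.01)
[ 0.41572975 -0.03461364  0.27011785] 4.5954753918753586e-05
```

View pics/l2.png

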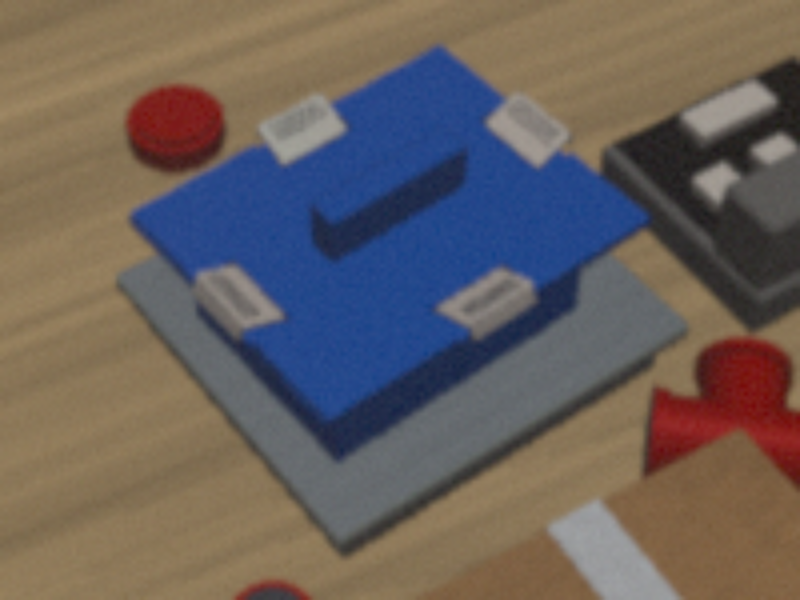

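The lid is seated squarely, with the tabs up at crop (302,130), (528,130), (488,303) and (240,300). Now tab_a.

```bash
cat >> h.py <<'E'
def box(u,v,z): 
    a=np.deg2rad(10.05); go(.6156+u*np.cos(a)-v*np.sin(a),.001+u*np.sin(a)+v*np.cos(a),z,np.pi/2+a)
E
python3 -m handwheel '[[[0,4,2],[0,0,0]],[[0,8,5],[0,0,0]],[[0,11.8,9],[0,0,0]],[[0,11.8,11],[0,0,0]],[[0,11.8,11],[0,0,0]]]'
python3 -c "
from h import *
ctrl.get_image('scene');box(-.082,0,.133)"
```

```text
t: 33.42
tool_pos: [0.5335, -0.0135, 0.1581]
tool_rot: [-2.015, -2.405, 0.004]
contact_force: [-0.3, 0.1, -0.1]
opening: -0.0001
grip_force: 0.0
at [ 0.5344 -0.0138  0.1602] shift cm [0.04 0.06 2.72] turn [-0.001 -0.     0.001]
```

```bash
python3 -m handwheel '[[[0,0,1],[0,0,0]],[[0,0,1.8],[0,0,0]],[[0,0,2.2],[0,0,0]],[[0,0,2.5],[0,0,0]],[[0,0,2.7],[0,0,0]]]'
python3 -m handwheel '[[[0,0,0],[0,0,0]],[[0,0,0.1],[0,0,0]]]'
python3 -m handwheel '[[[0,0,-3],[0,0,0]],[[0,0,-6],[0,0,0]],[[0,0,-6],[0,0,0]]]'
python3 - <<'E'
from h import *
cv2.imwrite('pics/ta.png',cv2.resize(ctrl.get_image('scene')[180:330,240:440],(480,360)))
box(-.082,.102,.16);box(0,.102,.16)
E
```

```text
t: 34.1
tool_pos: [0.535, -0.0137, 0.1343]
tool_rot: [-2.017, -2.408, -0.0]
contact_force: [-4.6, 1.2, 11.3]
opening: -0.0001
grip_force: 5.8
t: 34.35
tool_pos: [0.535, -0.0137, 0.1343]
tool_rot: [-2.017, -2.408, 0.0]
contact_force: [-7.4, 1.0, 13.7]
opening: -0.0
grip_force: 6.5
t: 34.72
tool_pos: [0.5368, -0.014, 0.1954]
tool_rot: [2.014, 2.404, 0.005]
contact_force: [0.3, 0.2, -0.3]
opening: -0.0003
grip_force: 0.0
at [ 0.5356 -0.0138  0.1933] shift cm [10.27 -0.07  3.32] turn [0.003 0.001 0.001]
at [ 0.5356 -0.0138  0.1933] shift cm [10.26  8.13  3.34] turn [0.003 0.001 0.001]
```

View pics/ta.png

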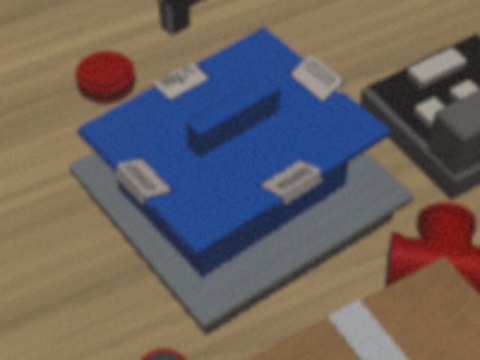

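tab_a, at (182,82), is flush. Next tab_b.

```bash
python3 -m handwheel '[[[4,3,0],[0,0,0]],[[8,6,0],[0,0,0]],[[10.3,8.1,0],[0,0,0]],[[10.3,8.1,2],[0,0,0]],[[10.3,8.1,3.3],[0,0,0]]]'
python3 -m handwheel '[[[0,0,0],[0,0,0]],[[0,0,0],[0,0,0]]]'
python3 -c "
from h import *
ctrl.get_image('scene');box(0,.102,.133)"
```

```text
t: 35.4
tool_pos: [0.5948, 0.1014, 0.1557]
tool_rot: [-2.016, -2.406, 0.005]
contact_force: [-0.1, -0.5, -0.2]
opening: -0.0002
grip_force: 0.0
t: 35.65
tool_pos: [0.5964, 0.1011, 0.1593]
tool_rot: [-2.019, -2.407, 0.0]
contact_force: [-0.5, -0.1, -0.1]
opening: 0.0001
grip_force: 0.0
at [0.5967 0.1012 0.1599] shift cm [0.01 0.11 2.69] turn [ 0.001  0.    -0.   ]
```

Press tab_b, then move straight to above tab_c, at box (+82, 0).

```bash
python3 -m handwheel '[[[0,0.1,1],[0,0,0]],[[0,0.1,1.8],[0,0,0]],[[0,0.1,2.2],[0,0,0]],[[0,0.1,2.5],[0,0,0]],[[0,0.1,2.75],[0,0,0]]]'
python3 -m handwheel '[[[0,0,0],[0,0,0]],[[0,0,0],[0,0,0]]]'
python3 -m handwheel '[[[0,0,-3],[0,0,0]],[[0,0,-6],[0,0,0]],[[-5,4,-6],[0,0,0]],[[-10.2,8.2,-6],[0,0,0]],[[-10.2,8.2,-2.7],[0,0,0]]]'
python3 -m handwheel '[[[0,0,0],[0,0,0]],[[0,0,0],[0,0,0]]]'
python3 -c "
from h import *
ctrl.get_image('scene');box(0.082,0,.133)"
```

```text
t: 36.33
tool_pos: [0.5985, 0.1024, 0.1345]
tool_rot: [2.017, 2.407, 0.003]
contact_force: [-5.4, 1.7, 16.3]
opening: -0.0001
grip_force: 7.0
t: 36.58
tool_pos: [0.5985, 0.1024, 0.1346]
tool_rot: [2.016, 2.407, 0.003]
contact_force: [-4.0, 2.4, 10.2]
opening: 0.0
grip_force: 5.2
t: 37.2
tool_pos: [0.7005, 0.0124, 0.1617]
tool_rot: [2.017, 2.399, 0.005]
contact_force: [0.4, 0.6, -0.3]
opening: -0.0003
grip_force: 0.0
t: 37.45
tool_pos: [0.6957, 0.0164, 0.1589]
tool_rot: [-2.017, -2.408, 0.001]
contact_force: [1.0, 0.5, 0.1]
opening: -0.0003
grip_force: 0.0
at [0.6962 0.0165 0.16  ] shift cm [-0.12 -0.01  2.7 ] turn [0.001 0.    0.001]
```

```bash
python3 -m handwheel '[[[-0.1,0,1],[0,0,0]],[[-0.1,0,1.8],[0,0,0]],[[-0.1,0,2.2],[0,0,0]],[[-0.1,0,2.5],[0,0,0]],[[-0.1,0,2.75],[0,0,0]]]'
python3 -m handwheel '[[[0,0,0],[0,0,0]],[[0,0,0],[0,0,0]]]'
python3 -m handwheel '[[[0,0,-3],[0,0,0]],[[0,0,-6],[0,0,0]],[[-5,-4,-6],[0,0,0]],[[-10.2,-8.2,-6],[0,0,0]],[[-10.2,-8.2,-2.7],[0,0,0]]]'
python3 -m handwheel '[[[0,0,0],[0,0,0]],[[0,0,0],[0,0,0]]]'
python3 -c "
from h import *
ctrl.get_image('scene');box(0,-.102,.133)"
```

```text
t: 38.12
tool_pos: [0.6961, 0.0151, 0.1342]
tool_rot: [-2.017, -2.408, 0.001]
contact_force: [-7.3, 1.5, 17.4]
opening: 0.0003
grip_force: 9.0
t: 38.38
tool_pos: [0.6961, 0.0151, 0.1343]
tool_rot: [-2.017, -2.408, 0.001]
contact_force: [-6.2, 0.6, 12.9]
opening: -0.0001
grip_force: 6.6
t: 39.0
tool_pos: [0.6336, -0.1035, 0.1611]
tool_rot: [2.019, 2.4, 0.002]
contact_force: [1.3, -0.0, -0.8]
opening: -0.0
grip_force: 0.0
t: 39.25
tool_pos: [0.6336, -0.0993, 0.1585]
tool_rot: [-2.017, -2.408, 0.0]
contact_force: [-0.5, 0.6, 0.3]
opening: -0.0002
grip_force: 0.0
at [ 0.6341 -0.0992  0.1593] shift cm [-0.01 -0.08  2.63] turn [0.001 0.    0.002]
```

```bash
python3 -m handwheel '[[[0,0,1],[0,0,0]],[[0,0,1.8],[0,0,0]],[[0,0,2.2],[0,0,0]],[[0,0,2.5],[0,0,0]],[[0,0,2.7],[0,0,0]]]'
python3 -m handwheel '[[[0,0,0],[0,0,0]],[[0,0,0],[0,0,0]]]'
python3 -m handwheel '[[[0,0,-3],[0,0,0]],[[0,0,-7],[0,0,0]],[[0,-5,-9],[0,0,0]],[[0,-10,-9],[0,0,0]],[[0,-15,-9],[0,0,0]]]'
python3 - <<'E'
from h import *
cv2.imwrite('pics/td.png',cv2.resize(ctrl.get_image('scene')[180:330,240:440],(800,600)))
B=((100,120,40),(130,255,255));im=ctrl.get_image('top')
[print(rect("top",c,.134)) for c in blob(im,*B,(240,130,375,250),800)]
[print(rect("top",c,.046)) for c in blob(im,(0,0,170),(180,60,255),(170,185,240,228),20)]
go(.6115,.2745,.12,np.pi/2+.077)
E
```

```text
t: 39.92
tool_pos: [0.6341, -0.1, 0.1343]
tool_rot: [2.017, 2.407, 0.001]
contact_force: [-7.3, 0.4, 18.2]
opening: -0.0001
grip_force: 8.6
t: 40.17
tool_pos: [0.6342, -0.1001, 0.1344]
tool_rot: [2.016, 2.407, 0.001]
contact_force: [-3.7, -0.6, 12.1]
opening: 0.0002
grip_force: 5.7
t: 40.8
tool_pos: [0.4842, -0.1258, 0.221]
tool_rot: [-2.016, -2.408, -0.0]
contact_force: [0.0, -0.7, -0.1]
opening: 0.0001
grip_force: 0.0
(array([614.5,   1.4]), array([172.7, 212.4]), 10.3)
(array([563.9, 271.3]), array([24.5, 57.2]), 4.34)
(array([607.1, 320.1]), array([23.9, 23.2]), 1.86)
(array([611.4, 273.9]), array([23.8, 23.1]), 1.7)
(array([614.1, 227.8]), array([23.8, 23.1]), 1.38)
at [ 0.4817 -0.1256  0.2194] shift cm [37.13 19.75  9.96] turn [-0.003 -0.002  0.097]
```

View pics/td.png

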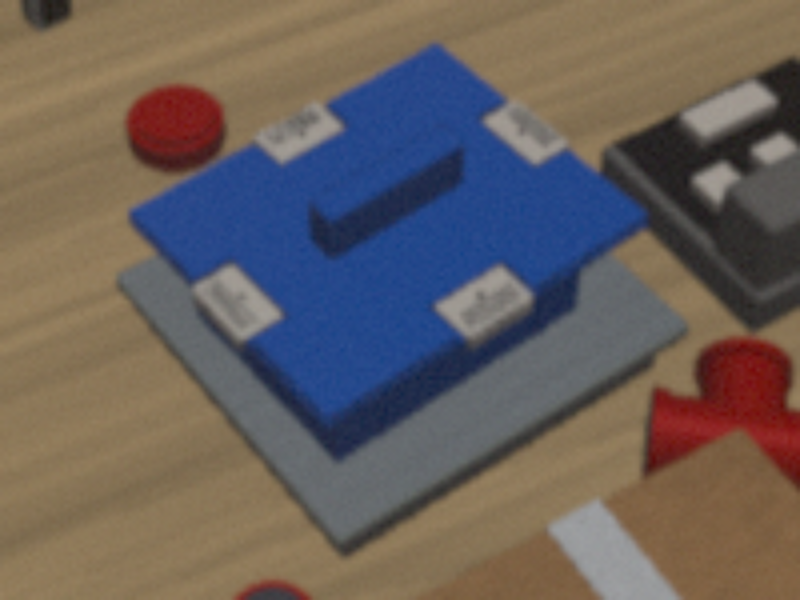

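All four tabs are flush: (300,132), (527,132), (487,305) and (240,303). Now the keys, with the tool back at yaw 0.

```bash
python3 -m handwheel '[[[5,2.7,0],[0,0,0]],[[10,5.4,0],[0,0,0]],[[15,8,0],[0,0,0]],[[20,10.7,0],[0,0,0]],[[25,13.4,0],[0,0,0]]]'
python3 -m handwheel '[[[4,2.1,0],[0,0,0.17]],[[8,4.2,0],[0,0,0.34]],[[12,6.3,0],[0,0,0.51]],[[12,6.3,0],[0,0,0.68]],[[12,6.3,0],[0,0,0.85]]]'
python3 -m handwheel '[[[0,0,0],[0,0,0.17]],[[0,0,0],[0,0,0.34]],[[0,0,0],[0,0,0.51]],[[0,0,0],[0,0,0.68]],[[0,0,0],[0,0,0.82]]]'
python3 -c "
from h import *
ctrl.get_image('scene');go(.6105,.274,.07,.077)"
```

```text
t: 41.52
tool_pos: [0.5744, 0.146, 0.2208]
tool_rot: [-2.017, -2.408, -0.0]
contact_force: [1.0, -0.2, -0.4]
opening: 0.0001
grip_force: 0.0
t: 42.15
tool_pos: [0.6148, 0.2742, 0.22]
tool_rot: [-2.833, -1.356, 0.002]
contact_force: [0.3, -1.2, 0.6]
opening: -0.0003
grip_force: 0.0
t: 42.78
tool_pos: [0.6149, 0.2734, 0.2203]
tool_rot: [-3.139, -0.114, 0.002]
contact_force: [-0.2, -0.7, -1.2]
opening: 0.0
grip_force: 0.0
at [0.6148 0.2734 0.2204] shift cm [-0.41 -0.09 15.04] turn [-0.     0.001 -0.007]
```

```bash
python3 -m handwheel '[[[-0.4,-0.1,5],[0,0,0]],[[-0.4,-0.1,10],[0,0,0]],[[-0.4,-0.1,13.5],[0,0,0]],[[-0.4,-0.1,15],[0,0,0]],[[-0.4,-0.1,15],[0,0,0]]]'
python3 -m handwheel '[[[0,0,0],[0,0,0]],[[0,0,0],[0,0,0]]]'
python3 -c "
from h import *
ctrl.get_image('scene');go(.6105,.274,.041,.077)"
```

```text
t: 43.45
tool_pos: [0.6104, 0.2735, 0.0703]
tool_rot: [3.139, 0.122, -0.003]
contact_force: [-0.3, -0.8, -1.2]
opening: 0.0003
grip_force: 0.0
t: 43.7
tool_pos: [0.6123, 0.2739, 0.0737]
tool_rot: [-3.138, -0.121, -0.006]
contact_force: [-0.3, 0.3, 0.2]
opening: 0.0001
grip_force: 0.0
at [0.612  0.2738 0.0733] shift cm [-0.16 -0.03  3.23] turn [-0.001 -0.003  0.   ]
```

```bash
python3 -m handwheel '[[[-0.1,0,1.5],[0,0,0]],[[-0.1,0,2.5],[0,0,0]],[[-0.1,0,3.0],[0,0,0]],[[-0.1,0,3.25],[0,0,0]],[[-0.1,0,3.25],[0,0,0]]]'
python3 -m handwheel '[[[0,0,0],[0,0,0]],[[0,0,0],[0,0,0]]]'
python3 -m handwheel '[[[0,0,-2],[0,0,0]],[[0,0,-4],[0,0,0]],[[0,3,-4],[0,0,0]],[[0,4.6,-4],[0,0,0]],[[0,4.6,-4],[0,0,0]]]'
python3 -m handwheel '[[[0,0,0],[0,0,0]],[[0,0,0],[0,0,0]]]'
python3 -c "
from h import *
ctrl.get_image('scene');go(.6135,.228,.041,.077)"
```

```text
t: 44.38
tool_pos: [0.6093, 0.2731, 0.0409]
tool_rot: [3.138, 0.121, -0.005]
contact_force: [-8.1, -2.8, 13.8]
opening: -0.0
grip_force: 6.9
t: 44.62
tool_pos: [0.6093, 0.2732, 0.0409]
tool_rot: [3.138, 0.121, -0.004]
contact_force: [-8.4, -3.2, 14.2]
opening: -0.0003
grip_force: 6.8
t: 45.25
tool_pos: [0.6134, 0.2265, 0.0787]
tool_rot: [-3.139, -0.118, 0.001]
contact_force: [-0.2, 0.3, -0.4]
opening: -0.0001
grip_force: 0.0
t: 45.5
tool_pos: [0.6132, 0.2281, 0.0786]
tool_rot: [-3.139, -0.122, 0.001]
contact_force: [1.2, -0.6, 0.2]
opening: 0.0002
grip_force: 0.0
at [0.6132 0.2281 0.0786] shift cm [0.03 0.01 3.76] turn [-0.     0.     0.001]
```

Count is pressed. Next store, then move above print (terminal frame: −47 mm x, +46 mm y).

```bash
python3 -m handwheel '[[[0,0,1.5],[0,0,0]],[[0,0,2.8],[0,0,0]],[[0,0,3.5],[0,0,0]],[[0,0,3.8],[0,0,0]],[[0,0,3.8],[0,0,0]]]'
python3 -m handwheel '[[[0,0,0],[0,0,0]],[[0,0,0],[0,0,0]]]'
python3 -m handwheel '[[[0,0,-2],[0,0,0]],[[0,0,-4],[0,0,0]],[[-2.5,-2.5,-4],[0,0,0]],[[-4.7,-4.6,-4],[0,0,0]],[[-4.7,-4.6,-4],[0,0,0]]]'
python3 -m handwheel '[[[0,0,0],[0,0,0]],[[0,0,0],[0,0,0]]]'
python3 -c "
from h import *
ctrl.get_image('scene');go(.5635,.271,.041,.077)"
```

```text
t: 46.18
tool_pos: [0.6128, 0.2275, 0.0412]
tool_rot: [3.139, 0.121, -0.003]
contact_force: [-4.0, -1.5, 4.2]
opening: -0.0003
grip_force: 2.4
t: 46.42
tool_pos: [0.613, 0.2274, 0.0411]
tool_rot: [3.139, 0.121, -0.002]
contact_force: [-4.5, -0.3, 5.9]
opening: 0.0
grip_force: 2.8
t: 47.05
tool_pos: [0.5624, 0.271, 0.0822]
tool_rot: [-3.139, -0.124, -0.003]
contact_force: [-0.3, -0.6, -0.6]
opening: 0.0
grip_force: 0.0
t: 47.3
tool_pos: [0.564, 0.2692, 0.0814]
tool_rot: [-3.139, -0.119, -0.002]
contact_force: [0.4, -0.1, -0.4]
opening: 0.0001
grip_force: 0.0
at [0.5638 0.2692 0.0812] shift cm [-0.02 -0.18  4.02] turn [-0.    -0.001 -0.001]
```

```bash
python3 -m handwheel '[[[0,-0.2,1.5],[0,0,0]],[[0,-0.2,3],[0,0,0]],[[0,-0.2,3.7],[0,0,0]],[[0,-0.2,4.1],[0,0,0]],[[0,-0.2,4.1],[0,0,0]]]'
python3 -m handwheel '[[[0,0,0],[0,0,0]],[[0,0,0],[0,0,0]]]'
python3 -m handwheel '[[[0,0,-4],[0,0,0]],[[0,0,-9],[0,0,0]],[[0,0,-14],[0,0,0]],[[-5,0,-18],[0,0,0]],[[-10,0,-18],[0,0,0]]]'
python3 -m handwheel '[[[0,0,0],[0,0,0]],[[0,0,0],[0,0,0]],[[0,0,0],[0,0,0]],[[0,0,0],[0,0,0]]]'
python3 - <<'E'
from h import *
cv2.imwrite('pics/end.png',ctrl.get_image('scene'))
E
```

```text
t: 47.98
tool_pos: [0.5621, 0.2713, 0.0409]
tool_rot: [3.138, 0.121, -0.005]
contact_force: [-7.5, -4.1, 11.9]
opening: 0.0
grip_force: 5.6
t: 48.22
tool_pos: [0.5621, 0.2713, 0.041]
tool_rot: [3.138, 0.121, -0.005]
contact_force: [-7.2, -3.1, 9.9]
opening: -0.0
grip_force: 5.3
t: 48.85
tool_pos: [0.4645, 0.2648, 0.2244]
tool_rot: [-3.136, -0.12, -0.012]
contact_force: [-0.4, 0.3, -0.6]
opening: 0.0001
grip_force: 0.0
t: 49.35
tool_pos: [0.4639, 0.264, 0.2195]
tool_rot: [3.139, 0.12, -0.001]
contact_force: [-0.3, 0.6, 0.3]
opening: -0.0001
grip_force: 0.0
```

View pics/end.png

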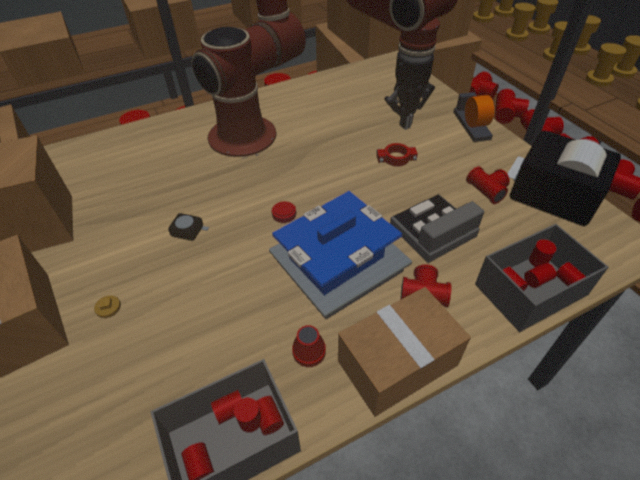

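The closed box is on the pan at (337,240) with its tabs flush. No adapters are left on the bench and the arm is clear.

```bash
python3 -c "
from station import ctrl
print(ctrl.finish_job())"
```

```text
the job is handed in; nothing more can be done
None
```

The order is packed and handed in at about 49 s: tare pressed on the empty box, three adapters (all that were on the bench) boxed, lid seated with all four tabs flush, then count, store and print each pressed fully down; the hand-in returned no verdict.

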